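# Refit a pepper mill's capped grinding head and bare it for service

### The job

Put the pepper mill back together for service: pick up its grinding head with the dust cap still on top of it, and lower the two together onto the mill, the head's square socket over the mill's square drive shaft, until the head sits fully home on the mill's rim before you let go of it. Then lift off the dust cap alone, leaving the head seated, and finish while still holding the cap in the gripper at least 5 cm clear above the head. Do not shove or tip the mill, and leave the bowl, the bottle and the beakers as they are.

Things in the scene. Friction and masses are not known exactly. Their poses are not given: they have to be found in the camera images.
- mill: Electric pepper mill without its head, loose, upright, about 0.9 kg: black foot 80 x 80 x 12 mm under a square steel column 62 x 62 mm, open at the top, its 5 mm thick rim 120 mm above the worktop. A 14 x 14 mm square drive shaft stands in the middle and rises 16 mm above the rim, the last 4 mm tapered; all sides parallel. Origin: centre of the foot's underside; x and y along the sides, z up.
- mill_rim (a point): Centre of the plane of the mill's rim, 120 mm above the mill's origin: where the underside of the head comes to rest. Axes as the mill's.
- head: Grinding head (inner lid), loose, about 0.22 kg, standing on the worktop: black block 60 x 60 x 24 mm; on its flat top, hidden by the cap, a ceramic burr 40 mm across, 13 mm high. In the middle of its underside a square socket 16 x 16 mm, 19 mm deep, sides parallel to the block's: any quarter turn fits the shaft. Origin: centre of the underside; x and y along the sides, z up.
- head_shoulder (a point): Centre of the head's flat top, 24 mm above the head's origin: where the rim of the cap rests.
- cap: Dust cap (outer lid): loose round steel cup upside down, 52 mm across, 34 mm tall, about 0.08 kg, resting by its weight alone over the burr on the head's flat top, with 3 mm play all round. The head stands out 4 mm past it on each side. Origin: centre of its lower rim, z up.
- bowl: Blue mixing bowl, 160 mm across and 80 mm tall, loose, to be left alone. Origin: centre of the underside.
- bottle: White sauce bottle, 66 mm across and 190 mm tall, loose, to be left alone. Origin: centre of the underside.
- beakers: Stack of green beakers, one piece, 75 mm across and about 146 mm tall, loose, to be left alone. Origin: centre of the underside.
Not all that is in view belongs to the job. Leave any yellow look-alike of the mill alone. What is meant by the cap is not brown, and is the larger of those in its own colour.

How it is judged (in metres and radians):
On the way, in this order (a step that is already met when the one before it is completed fails the run):
1. the head is lifted clear of the worktop in the gripper, with the cap on it (height (world z) of head above 0.03 m and distance between cap and head_shoulder below 0.01 m and contact force between the fingers and head above 0.5 N), for 0.2 s.
2. the head is home on the mill's rim, over the shaft, still in the gripper and with the cap on it (z of head in the frame of mill_rim between -0.004 and 0.004 m and horizontal distance between head and mill_rim below 0.004 m and angle between head's own z axis and vertical below 0.08 rad and (angle between the x axis of head and the x axis of mill, either way round below 0.2 rad or angle between the x axis of head and the y axis of mill, either way round below 0.2 rad) and distance between cap and head_shoulder below 0.01 m and contact force between the fingers and head above 0.5 N), for 0.1 s.
At the end, for the whole second after the job is handed in: Head home on the mill: underside within 3 mm of the rim's plane and centre, sides parallel to the mill's (any quarter turn) within 0.2 rad, still; mill upright; the robot touches neither. Cap held still by the fingers alone, its rim 50 mm or more above the head's flat top (z of head in the frame of mill_rim between -0.003 and 0.003 m and horizontal distance between head and mill_rim below 0.003 m and angle between head's own z axis and vertical below 0.08 rad and (angle between the x axis of head and the x axis of mill, either way round below 0.2 rad or angle between the x axis of head and the y axis of mill, either way round below 0.2 rad) and angle between mill's own z axis and vertical below 0.05 rad and linear speed of each of head, mill below 0.02 m/s and contact force between each of the arm, the fingers and head below 0.1 N and contact force between each of the fingers, the arm and mill below 0.1 N and z of cap in the frame of head_shoulder above 0.05 m and contact force between the fingers and cap above 1 N and linear speed of cap below 0.03 m/s and contact force between cap and head below 0.05 N and contact force between cap and mill below 0.05 N and contact force between cap and bowl below 0.05 N and contact force between cap and bottle below 0.05 N and contact force between cap and beakers below 0.05 N and contact force between cap and table below 0.05 N); the arm keeps its last pose, push and grip.
It fails at once if the cap comes off the head (10 mm or more) while the head is not home on the mill (not (distance between cap and head_shoulder below 0.01 m) and not (z of head in the frame of mill_rim between -0.005 and 0.005 m and horizontal distance between head and mill_rim below 0.005 m and angle between head's own z axis and vertical below 0.08 rad and (angle between the x axis of head and the x axis of mill, either way round below 0.2 rad or angle between the x axis of head and the y axis of mill, either way round below 0.2 rad))).
It fails at once if the mill is pushed more than 30 mm or tipped (distance of mill from where it was at the start of the episode above 0.03 m or angle between mill's own z axis and vertical above 0.2 rad).
It fails at once if the mixing bowl is moved more than 20 mm or tipped (distance of bowl from where it was at the start of the episode above 0.02 m or angle between bowl's own z axis and vertical above 0.2 rad).
It fails at once if the sauce bottle is moved more than 20 mm or tipped (distance of bottle from where it was at the start of the episode above 0.02 m or angle between bottle's own z axis and vertical above 0.2 rad).
It fails at once if the stack of beakers is moved more than 20 mm or tipped (distance of beakers from where it was at the start of the episode above 0.02 m or angle between beakers's own z axis and vertical above 0.2 rad).
It also fails if it takes over 59 s, if anything falls off the work surface, if the arm or the gripper's body presses on something with over 40 N, if the wrist force passes 120 N, or if a joint passes its speed limit or range.

### The arm

A 6-joint arm with a two-finger parallel gripper is mounted at the origin on the work surface. World frame = base frame: x ahead of the robot, y to its left, z up, the work surface at z = 0. Lengths are in mm, angles in rad, forces in N, time in s.
With the tool pointing down it reaches from about 350 to 875 mm from the base axis. Payload 4.2 kg.
Tool frame: the origin (TCP) lies on the centre line of the jaws, within the pads' length; the fingertips stand 25 mm ahead of it and the grasp point (between the pads) lies 6 mm ahead of it; z points along the fingers, y is the direction in which the jaws open and shut (so a half turn about z gives the same grasp; the last joint's range is limited). The gripper opens to 85 mm and grips with 20 to 120 N. Pads are 22 mm wide; open, the fingers measure 114 mm over their backs; the gripper's body (76 mm by 85 mm) begins 54 mm behind the grasp point. The pads swing forward as they close: fully open they stand 13 mm farther back than shut.
Start: joints at [1.53, 0.385, 0.008, 0, -1.194, -0.259], TCP at [184.548, 597.111, 256.312] pointing down, gripper open.
Joint ranges: [-3.14, 3.14], [-1.21, 2.06], [-1.07, 1.41], [-3.16, 2.05], [-2.99, -0.16], [-3.1, 3.1]. Speed limits (rad/s): [2.79, 2.79, 3.14, 3.14, 3.14, 3.14].

### API

Orientations are given as a unit quaternion [x, y, z, w].
In Python, from bench import arm gives the robot as it stands.
- The arm moves only by the tool drive_tool, never from a script. Its argument "plan" is a list of rows, each a list of 2 entries, a list of its own where there are three numbers: the shift along the tool's x, y, z in m, then the turn about the tool's z in degrees. A call has 1 to 12 rows; each row shifts and turns the commanded pose from where the row before left it, along the tool's axes as they then stand; what a row does not reach is not made up. A row lasts 1/8 s, in which the tool goes at most 62.5 mm and 10.7 degrees, less where a joint would pass 70% of its speed; a pose out of reach is approached as far as the arm can. A call with a gripper value outside its range is refused whole. "fingers" is the closure, from -1 (fully open) to 1 (shut), so that 0 is half open, set as the call begins (left out, the last holds). The fingers move at their own pace and stop on an object; the grip force is fixed at half the most. Time passes only in rows, so rows that do not move let the fingers close. It gives the time, the measured TCP pose, the force and the opening at its end, in the units of the state.
- arm.read_state(): the state, without advancing time (a new reading comes with each control period).
- arm.get_image(name): name is "scene" or "top"; returns a dict with "image" (384x512x3 uint8, red, green, blue), "K" (3x3 intrinsics, pixels), "R" (3x3) and "t" (3): a world point X has camera coordinates R X + t. Camera axes: x right, y down, z forward; pixel columns grow to the right and rows downward; lengths in mm; the calibration is good to about 2 mm. A picture is of the moment at which its call begins. There is no depth.
- arm.job_done(): hands the job in, once; it reports no verdict.
The state is a dict: "clock": time; "joints": joint angles; "joint_vel": joint speeds; "joint_efforts": joint torques, N m; "position": TCP position; "ee_rot": TCP orientation; "contact_force": force on the tool from outside, world axes, zero at the start; "wrist_torque": the same for the moment, N m; "gripper_width": finger opening in mm.
Only numpy, scipy, OpenCV 4.12 (cv2) and the standard library are available. Lean on these libraries where they do the work, as an engineer would, in place of code of your own. Each camera call takes 0.05 s, during which the arm holds its last target.

## Working session

There is one attempt and no reset: what is moved stays moved. The work goes in short steps, Python scripts to look and compute and a tool call to move; the robot and the scene stay as the last step left them, time stands still between calls to the robot, and variables do not carry over. Pictures are saved under pics/ and viewed, and the job is handed in when it is done.

Besides the shell and the picture viewer there is one more tool, called after ">>>" by a JSON object that holds its "method" and its "body". drive_tool: Moves the arm, as the interface text tells. Its arguments: {"type":"object","properties":{"plan":{"type":"array"},"fingers":{"type":"number"}},"required":["plan"]}

```bash
mkdir -p pics; ls; python3 - <<'E'
from bench import arm
import cv2,numpy as np,pickle
print(arm.read_state())
for n in("scene","top"):
    d=arm.get_image(n); pickle.dump(d,open(n+'.pkl','wb'))
    cv2.imwrite(f'pics/{n}0.png',cv2.cvtColor(d['image'],cv2.COLOR_RGB2BGR)); print(n,d['K'],d['R'],d['t'])
E
```

```text
pics
{'clock': 0.0, 'joints': array([ 1.52960829e+00,  3.85539913e-01,  6.59823054e-03, -5.01397406e-04,
       -1.19397197e+00, -2.58608268e-01]), 'joint_vel': array([-0.00091713, -0.00063795, -0.00163672,  0.00135841,  0.00053708,
        0.00212128]), 'joint_efforts': array([ 4.20425977e-04, -3.92293060e+01,  1.88402778e+01,  4.18613210e+00,
       -4.64683020e-03,  7.29933021e-06]), 'position': array([184.3958168 , 596.61831827, 255.2204039 ]), 'ee_rot': array([ 9.88771895e-01, -1.49428796e-01, -1.16775219e-04,  1.07769262e-03]), 'contact_force': array([-0.01110737,  0.00653732, -0.84046148]), 'wrist_torque': array([0.0592991 , 0.02129814, 0.02431676]), 'gripper_width': 85.44045737556058}
scene [[380.51272642   0.         253.22365669]
 [  0.         380.51272642 197.23617722]
 [  0.           0.           1.        ]] [[ 0.2904503   0.95674529 -0.01664553]
 [ 0.57201906 -0.18754705 -0.7985113 ]
 [-0.76709375  0.22240629 -0.60174964]] [-170.58261542 -260.43143339 1490.5135447 ]
top [[390.79629937   0.         249.58902198]
 [  0.         390.79629937 188.32589895]
 [  0.           0.           1.        ]] [[ 0.01297011 -0.99981643 -0.01410287]
 [-0.98185092 -0.01006567 -0.18938706]
 [ 0.18921034  0.01630328 -0.98180123]] [   8.66814913  603.99060375 1119.5751094 ]
```

View pics/scene0.png

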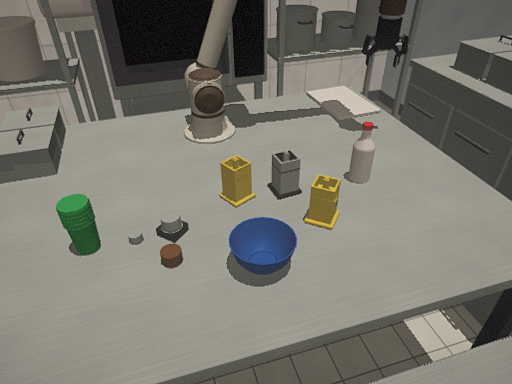

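View pics/top0.png

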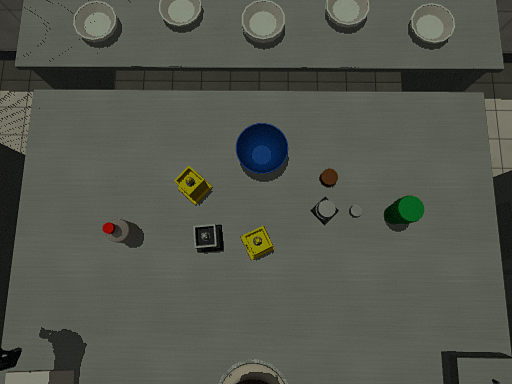

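The grey mill is at top-view pixel (207,238) and scene pixel (286,175), between two yellow decoys. The head and cap are at top (324,210) and scene (171,226). A small steel decoy cap and a brown cap sit nearby. I'll zoom in on both.

```bash
python3 - <<'E'
import cv2,numpy as np,pickle
T=pickle.load(open('top.pkl','rb'))['image'];S=pickle.load(open('scene.pkl','rb'))['image']
def c(I,u,v,w=25,h=25,s=8):
    return cv2.resize(I[v-h:v+h,u-w:u+w],None,fx=s,fy=s,interpolation=cv2.INTER_CUBIC)[:,:,::-1]
a=np.hstack([c(T,207,238),c(T,324,210)]); cv2.imwrite('pics/ct.png',np.clip(a.astype(float)*1.6,0,255))
a=np.hstack([c(S,286,175,25,30),c(S,172,225,25,30)]); cv2.imwrite('pics/cs.png',np.clip(a.astype(float)*1.6,0,255))
E
```

```text
[ WARN:0@0.050] global loadsave.cpp:1063 imwrite_ Unsupported depth image for selected encoder is fallbacked to CV_8U.
```

View pics/ct.png

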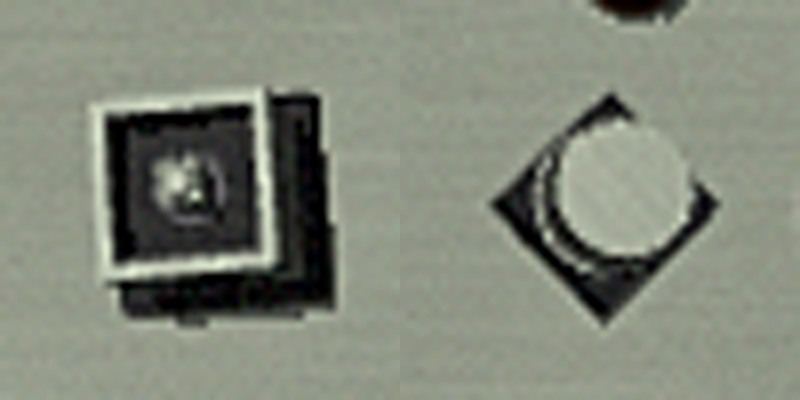

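View pics/cs.png

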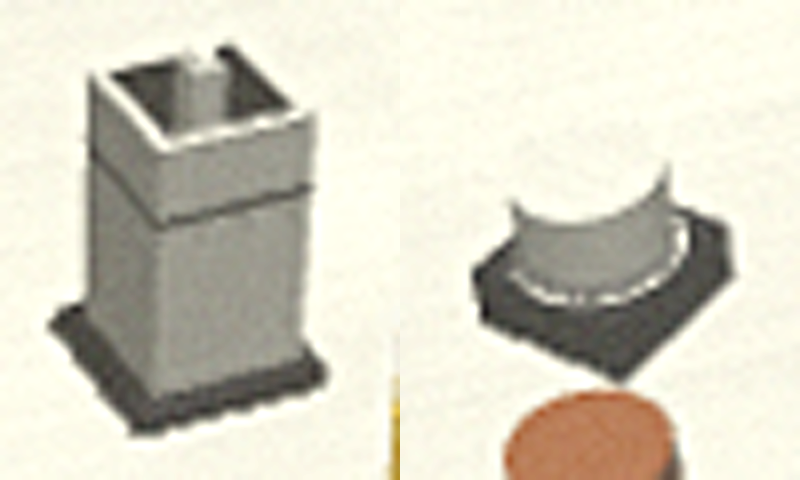

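```bash
cat > h.py <<'E'
import numpy as np,pickle
from scipy.optimize import least_squares
C={n:pickle.load(open(n+'.pkl','rb')) for n in('top','scene')}
def proj(n,X):
    d=C[n];p=(np.atleast_2d(X)@np.array(d['R']).T+d['t'])@np.array(d['K']).T
    return p[:,:2]/p[:,2:]
def back(n,uv,z):
    d=C[n];r=np.array(d['R']).T@np.linalg.inv(d['K'])@[uv[0],uv[1],1];c=-np.array(d['R']).T@d['t']
    return c+r*(z-c[2])/r[2]
def sq(p,h,z):
    x,y,a=p;c,s=np.cos(a),np.sin(a)
    return np.array([[x+c*i*h-s*j*h,y+s*i*h+c*j*h,z] for i,j in((1,1),(-1,1),(-1,-1),(1,-1))])
def fit(obs,p0):
    # obs: (cam,uv,half,z) nearest projected corner
    def f(p):
        r=[]
        for n,uv,h,z in obs:
            q=proj(n,sq(p,h,z))-uv; r.append(q[np.argmin((q**2).sum(1))])
        return np.ravel(r)
    s=least_squares(f,p0); return s.x,np.round(s.fun.reshape(-1,2),1)
E
python3 - <<'E'
from h import *
def px(o,p): return np.array(o)+(np.array(p)+.5)/8-.5
for n in C: print(n,-np.array(C[n]['R']).T@C[n]['t'])
mt=[('top',px((182,213),p),31,120) for p in((93,103),(268,88),(277,268),(107,282))]
ms=[('scene',px((261,145),p),31,120) for p in((90,73),(165,150),(317,112),(232,45))]+[('scene',px((261,145),(135,437)),40,0)]
g=back('top',(206,237),120);print(g)
for o in(mt,ms,mt+ms):
    x,r=fit(o,[g[0],g[1],0.05]);print('mill',x,r.tolist())
g=back('top',(324,210),12);print(g)
for zt in (0,24):
  ht=[('top',px((299,185),p),30,zt) for p in((90,205),(205,325),(318,205),(212,93))]
  x,r=fit(ht,[g[0],g[1],0.78]);print('head',zt,x,r.tolist())
hs=[('scene',px((147,195),p),30,z) for p,z in(((73,270),24),((84,322),0),((220,382),0),((335,277),0),((330,230),24))]
x,r=fit(hs,[g[0],g[1],0.78]);print('headS',x,r.tolist())
print(proj('top',sq(x,30,0)),proj('top',sq(x,30,24)))
print('cap',back('top',px((299,185),(225,187)),58))
E
```

```text
top [ 381.08111427   -3.50662698 1213.71046783]
scene [1341.88113695 -217.13861719  686.11910216]
[452.41744138 134.39591763 120.        ]
mill [4.56100765e+02 1.37762340e+02 9.68116474e-02] [[-0.0, 0.1], [0.1, 0.1], [0.5, -0.2], [-0.5, -0.0]]
mill [4.60293116e+02 1.37859009e+02 1.02174816e-01] [[-0.6, -0.4], [-0.6, 0.2], [0.0, 0.2], [0.6, -1.3], [0.6, 1.0]]
mill [4.57307030e+02 1.38235293e+02 1.02988017e-01] [[-0.3, -0.3], [-0.1, -0.4], [0.4, -0.7], [-0.6, -0.4], [-0.8, -0.9], [-0.9, -0.3], [-0.3, -0.3], [0.4, -1.8], [0.4, 0.4]]
[ 546.8163217  -214.41628377   12.        ]
head 0 [ 547.21987923 -217.54513924    0.76425783] [[0.9, -0.2], [0.2, -1.2], [-0.3, 0.6], [-0.8, 0.8]]
head 24 [ 543.94818525 -213.31164719    0.76426048] [[0.6, -0.2], [0.2, -0.9], [-0.1, 0.7], [-0.8, 0.5]]
headS [ 549.02588147 -213.55509943    0.72684645] [[-0.3, -0.2], [-0.1, 0.0], [0.1, 0.5], [0.4, 0.3], [-0.0, -0.6]]
[[309.43128496 208.87632073]
 [322.54833321 223.35521055]
 [336.67986008 210.75203869]
 [323.53047808 196.44722512]] [[310.49828115 207.79743099]
 [323.88360202 222.55510289]
 [338.28610721 209.70803231]
 [324.86728258 195.13126902]]
cap [ 546.74498589 -214.45892212   58.        ]
```

```bash
cat >> h.py <<'E'
from scipy.spatial.transform import Rotation as Ro
def st():
    from bench import arm
    return arm.read_state()
def show(target=None,phi=None):
    s=st();R=Ro.from_quat(s['ee_rot']).as_matrix();f=np.arctan2(R[1,0],R[0,0])
    print('t',round(s['clock'],2),'pos',s['position'].round(1),'phi',round(f,4),'zt',R[:,2].round(4),'F',s['contact_force'].round(1),'W',round(s['gripper_width'],1),'q',s['joints'].round(2))
    if target is not None: print('tool delta mm',(R.T@(np.array(target)-s['position'])).round(1))
    if phi is not None: print('turn deg',np.degrees(f-phi).round(2))
E
python3 -c "
from h import *
show([547,-215,250],-.82)"
```

```text
t 0.1 pos [184.4 596.7 255.3] phi -0.3 zt [-5.0e-04 -1.9e-03 -1.0e+00] F [-0.2 -0.3  0.6] W 85.2 q [ 1.53  0.39  0.01 -0.   -1.19 -0.26]
tool delta mm [586.2 668.3   6.7]
turn deg 29.8
```

>>> {"method": "drive_tool", "body": {"plan": [[[0.033, 0.037, 0], 0], [[0.033, 0.037, 0], 0], [[0.033, 0.037, 0], 0], [[0.033, 0.037, 0], 0], [[0.033, 0.037, 0], 0], [[0.033, 0.037, 0], 0], [[0.033, 0.037, 0], 0], [[0.033, 0.037, 0], 0], [[0.033, 0.037, 0], 0]], "fingers": -1}}

```text
clock: 1.23
position: [370.1, 189.6, 256.2]
ee_rot: [0.989, -0.149, -0.0, -0.0]
contact_force: [2.1, 0.2, 0.5]
gripper_width: 85.3
```

```bash
python3 -c "
from h import *
show([547,-215,250],-.82)"
```

```text
t 1.23 pos [370.1 189.6 256.2] phi -0.2994 zt [-1.e-04  0.e+00 -1.e+00] F [2.1 0.2 0.5] W 85.3 q [ 0.87  0.02 -0.47 -0.   -1.09  0.4 ]
tool delta mm [288.4 334.4   6.2]
turn deg 29.83
```

>>> {"method": "drive_tool", "body": {"plan": [[[0.036, 0.041, 0], 0], [[0.036, 0.041, 0], 0], [[0.036, 0.041, 0], 0], [[0.036, 0.041, 0], 0], [[0.036, 0.041, 0], 0], [[0.036, 0.041, 0], 0], [[0.036, 0.041, 0], 0], [[0.036, 0.041, 0], 0], [[0, 0, 0.03], 9.9], [[0, 0, 0.03], 9.9], [[0, 0, 0.03], 9.9], [[0, 0, 0], 0]]}}

```text
clock: 2.72
position: [546.4, -206.9, 163.5]
ee_rot: [0.918, -0.397, -0.003, 0.001]
contact_force: [-0.4, -0.5, 0.5]
gripper_width: 85.3
```

```bash
python3 - <<'E'
from h import *
from bench import arm
import cv2
show([547,-215,28],-.82)
for n,u,v in(("scene",172,215),("top",324,210)):
    d=arm.get_image(n); pickle.dump(d,open(n+'1.pkl','wb'))
    I=d['image'][v-50:v+50,u-60:u+60,::-1]; cv2.imwrite(f'pics/{n}1.png',np.clip(cv2.resize(I,None,fx=6,fy=6,interpolation=3)*1.0,0,255).astype(np.uint8))
E
```

```text
t 2.73 pos [ 546.4 -206.9  163.5] phi -0.8167 zt [-0.0068  0.0011 -1.    ] F [-0.4 -0.5  0.5] W 85.3 q [-0.09  0.4  -0.22 -0.   -0.96  0.84]
tool delta mm [  7.1   4.5 135.5]
turn deg 0.19
```

View pics/scene1.png

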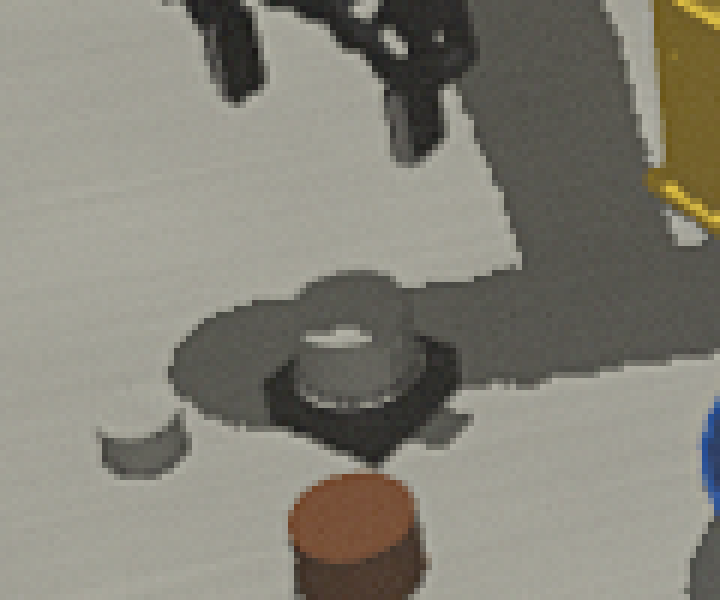

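View pics/top1.png

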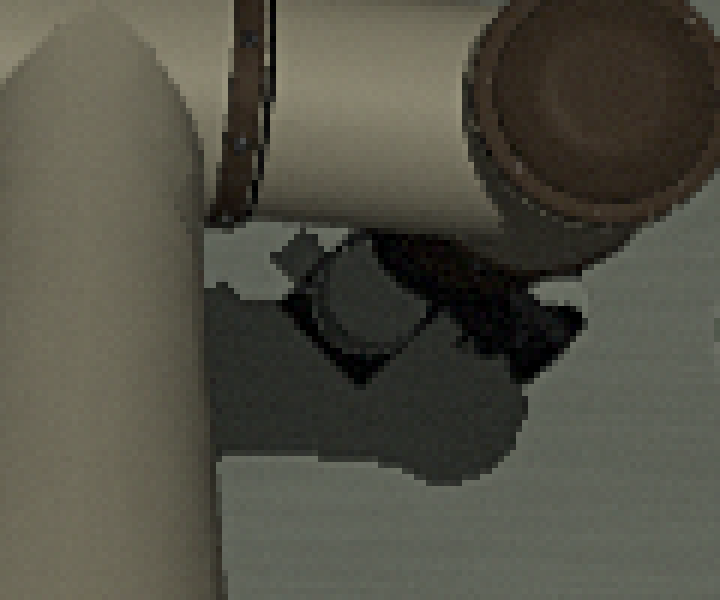

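```bash
python3 - <<'E'
from h import *
p=np.array([546.4,-206.9,163.5]);f=-.8167;y=np.array([np.sin(f),-np.cos(f),0])
for d in(25,18,12,8): print(d,proj('scene',[p+48*y-[0,0,d],p-48*y-[0,0,d]]).round(1).tolist())
E
```

```text
25 [[152.8, 184.0], [182.9, 194.8]]
18 [[152.3, 181.7], [182.5, 192.5]]
12 [[151.9, 179.7], [182.2, 190.5]]
8 [[151.6, 178.4], [182.0, 189.1]]
```

>>> {"method": "drive_tool", "body": {"plan": [[[0.0035, 0.0022, 0.02], 0], [[0.0036, 0.0022, 0.02], 0], [[0, 0, 0.025], 0], [[0, 0, 0.025], 0], [[0, 0, 0.025], 0], [[0, 0, 0.01], 0], [[0, 0, 0], 0], [[0, 0, 0], 0]]}}

```text
clock: 3.82
position: [551.0, -215.5, 42.8]
ee_rot: [0.918, -0.397, 0.001, -0.0]
contact_force: [-0.9, 0.3, 0.8]
gripper_width: 85.7
```

```bash
cat > look.py <<'E'
import sys,cv2
from h import *
from bench import arm
def look(tag,n,u,v,w=60,h=45,s=6,g=1.3):
    d=arm.get_image(n); pickle.dump(d,open(n+tag+'.pkl','wb'))
    I=d['image'][v-h:v+h,u-w:u+w,::-1]; cv2.imwrite(f'pics/{n}{tag}.png',np.clip(cv2.resize(I,None,fx=s,fy=s,interpolation=cv2.INTER_CUBIC)*g,0,255).astype(np.uint8))
E
python3 - <<'E'
from look import *
show([547,-214.5,26],-.82)
look('2','scene',172,215)
E
```

```text
t 3.83 pos [ 551.  -215.5   42.8] phi -0.8173 zt [ 2.7e-03 -6.0e-04 -1.0e+00] F [-0.9  0.3  0.8] W 85.7 q [-0.1   0.56 -0.32  0.   -0.69  0.85]
tool delta mm [-3.5  2.2 16.7]
turn deg 0.15
```

View pics/scene2.png

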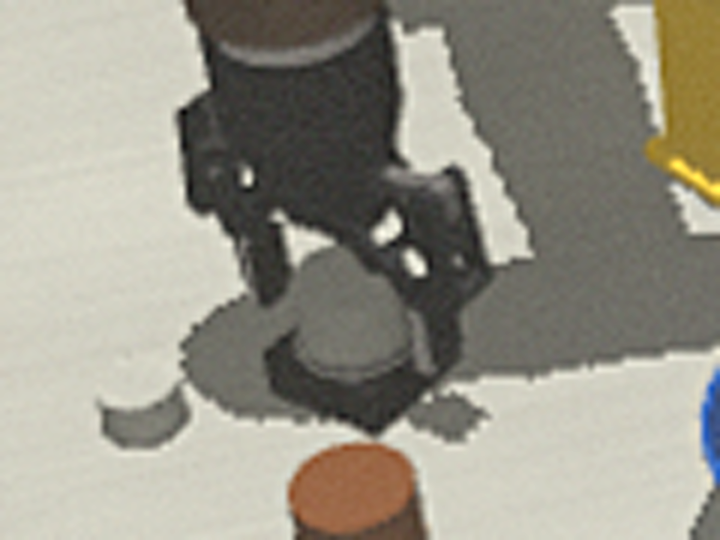

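>>> {"method": "drive_tool", "body": {"plan": [[[-0.0035, 0.0022, 0], 0], [[0, 0, 0.006], 0], [[0, 0, 0.006], 0], [[0, 0, 0.004], 0], [[0, 0, 0], 0], [[0, 0, 0], 0]]}}

```text
clock: 4.62
position: [546.0, -214.4, 25.3]
ee_rot: [0.918, -0.398, 0.0, 0.0]
contact_force: [-0.1, -0.5, -0.1]
gripper_width: 85.2
```

```bash
python3 - <<'E'
from look import *
show([547,-214.5,26],-.82)
look('3','scene',172,215)
E
```

```text
t 4.62 pos [ 546.  -214.4   25.3] phi -0.8181 zt [ 1.e-04 -1.e-04 -1.e+00] F [-0.1 -0.5 -0.1] W 85.2 q [-0.1   0.58 -0.34  0.   -0.65  0.85]
tool delta mm [ 0.8 -0.6 -0.7]
turn deg 0.11
```

View pics/scene3.png

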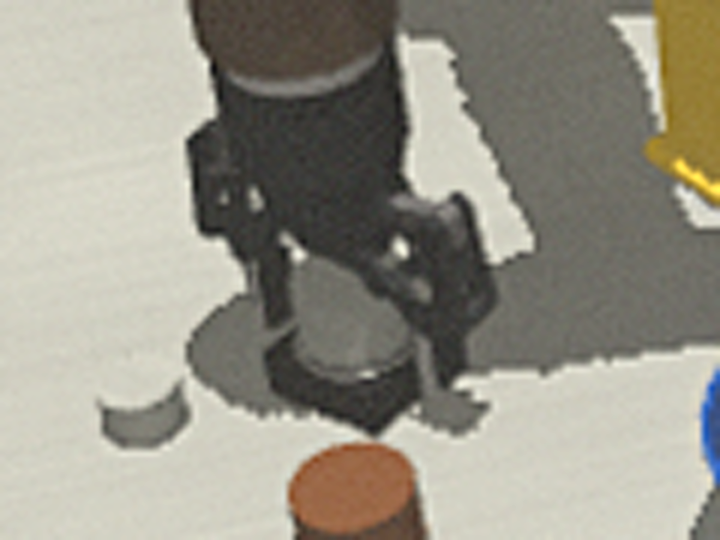

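>>> {"method": "drive_tool", "body": {"plan": [[[0, 0, 0], 0], [[0, 0, 0], 0], [[0, 0, 0], 0], [[0, 0, 0], 0]], "fingers": -0.4}}

```text
clock: 5.18
position: [546.6, -214.2, 25.7]
ee_rot: [0.918, -0.398, 0.001, -0.0]
contact_force: [2.0, 1.6, 2.6]
gripper_width: 60.1
```

>>> {"method": "drive_tool", "body": {"plan": [[[0, 0, 0], 0], [[0, 0, 0], 0], [[0, 0, 0], 0], [[0, 0, 0], 0]], "fingers": 1}}

```text
clock: 5.68
position: [546.5, -214.3, 26.1]
ee_rot: [0.918, -0.398, 0.001, -0.0]
contact_force: [1.0, 2.1, 5.0]
gripper_width: 58.5
```

```bash
python3 - <<'E'
from look import *
show([547,-214.5,26],-.82)
look('4','scene',172,215)
E
```

```text
t 5.67 pos [ 546.5 -214.3   26.1] phi -0.8177 zt [ 1.5e-03 -3.0e-04 -1.0e+00] F [1.  2.1 5. ] W 58.5 q [-0.1   0.58 -0.34  0.   -0.65  0.85]
tool delta mm [ 0.5 -0.2  0.1]
turn deg 0.13
```

View pics/scene4.png

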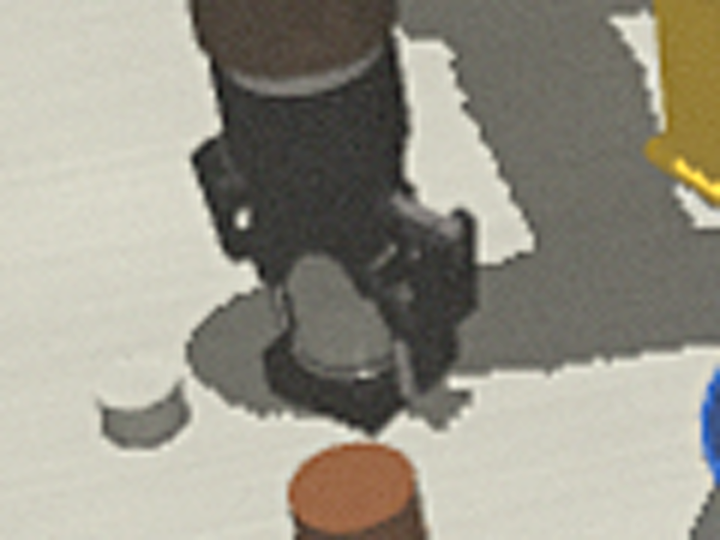

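>>> {"method": "drive_tool", "body": {"plan": [[[0, 0, -0.004], 0], [[0, 0, -0.006], 0], [[0, 0, -0.01], 0], [[0, 0, -0.01], 0], [[0, 0, -0.01], 0], [[0, 0, -0.01], 0], [[0, 0, -0.01], 0], [[0, 0, -0.005], 0], [[0, 0, 0], 0], [[0, 0, 0], 0]]}}

```text
clock: 6.98
position: [545.5, -214.2, 89.9]
ee_rot: [0.917, -0.398, -0.0, 0.0]
contact_force: [0.5, 0.2, -3.1]
gripper_width: 59.0
```

```bash
python3 - <<'E'
from look import *
show()
look('5','scene',172,205)
E
```

```text
t 6.97 pos [ 545.5 -214.2   89.9] phi -0.8183 zt [-9.e-04  2.e-04 -1.e+00] F [ 0.5  0.2 -3.1] W 59.0 q [-0.1   0.49 -0.29 -0.   -0.79  0.85]
```

View pics/scene5.png

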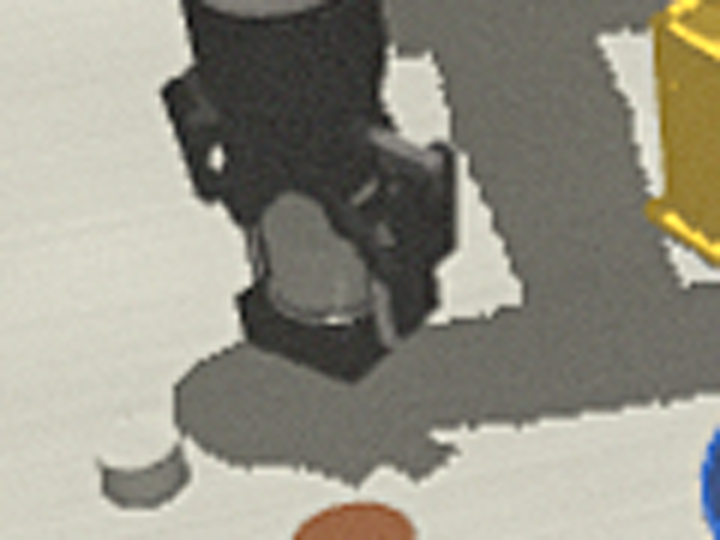

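>>> {"method": "drive_tool", "body": {"plan": [[[0, 0, -0.01], 0], [[0, 0, -0.02], 3], [[0, 0, -0.02], 6], [[0, 0, -0.02], 6], [[0, 0, -0.02], 6], [[0, 0, -0.02], 6], [[0, 0, -0.01], 6], [[0, 0, 0], 4], [[0, 0, 0], 0], [[0, 0, 0], 0]]}}

```text
clock: 8.28
position: [545.7, -214.3, 210.3]
ee_rot: [0.744, -0.668, -0.0, 0.0]
contact_force: [0.0, -0.2, -2.7]
gripper_width: 58.4
```

```bash
python3 - <<'E'
from look import *
show([457.3,138,210],.10-np.pi/2)
E
```

```text
t 8.28 pos [ 545.7 -214.3  210.3] phi -1.4629 zt [-3.e-04  1.e-04 -1.e+00] F [ 0.  -0.2 -2.7] W 58.4 q [-0.1   0.36 -0.16 -0.   -1.06  0.21]
tool delta mm [-359.7   50.     0.4]
turn deg 0.45
```

>>> {"method": "drive_tool", "body": {"plan": [[[-0.01, 0.0014, 0], 0], [[-0.02, 0.0028, 0], 0], [[-0.03, 0.0042, 0], 0], [[-0.03, 0.0042, 0], 0], [[-0.03, 0.0042, 0], 0], [[-0.03, 0.0042, 0], 0], [[-0.03, 0.0042, 0], 0], [[-0.03, 0.0042, 0], 0], [[-0.03, 0.0042, 0], 0], [[-0.03, 0.0042, 0], 0], [[-0.03, 0.0042, 0], 0], [[-0.03, 0.0042, 0], 0]]}}

```text
clock: 9.78
position: [463.5, 110.5, 210.6]
ee_rot: [0.744, -0.668, -0.0, -0.0]
contact_force: [0.1, 1.0, -3.9]
gripper_width: 59.1
```

>>> {"method": "drive_tool", "body": {"plan": [[[-0.015, 0.002, 0], 0], [[-0.01, 0.001, 0], 0], [[-0.005, 0.001, 0], 0.4], [[0, 0, 0], 0], [[0, 0, 0], 0], [[0, 0, 0], 0]]}}

```text
clock: 10.52
position: [457.7, 137.8, 210.3]
ee_rot: [0.741, -0.671, -0.0, 0.0]
contact_force: [0.6, 1.3, -3.8]
gripper_width: 58.6
```

```bash
python3 - <<'E'
from look import *
show([457.3,138,210],.10-np.pi/2)
look('6','scene',286,160)
look('6','top',210,230)
E
```

```text
t 10.53 pos [457.7 137.8 210.3] phi -1.4718 zt [-1.e-04 -1.e-04 -1.e+00] F [ 0.6  1.3 -3.8] W 58.6 q [ 0.63  0.18 -0.41  0.   -0.98 -0.53]
tool delta mm [-0.2  0.3  0.3]
turn deg -0.06
```

View pics/scene6.png

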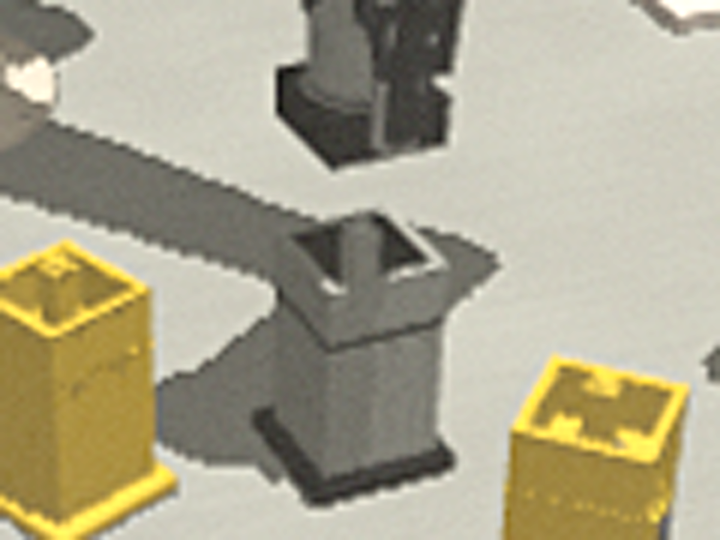

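View pics/top6.png

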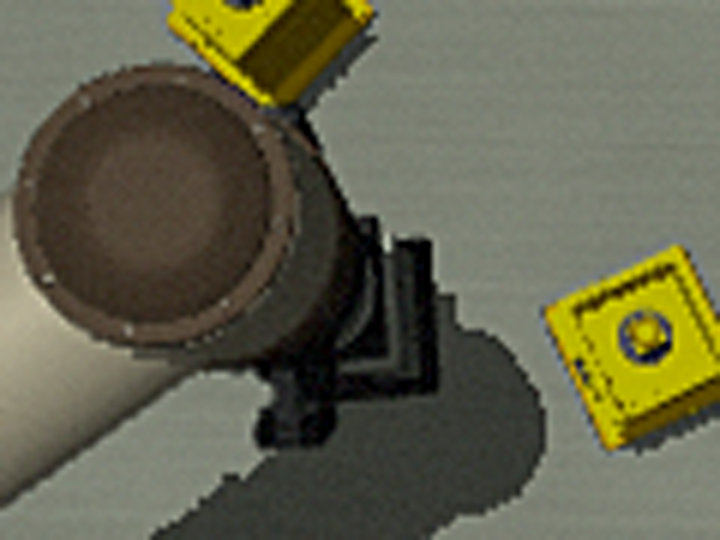

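```bash
python3 - <<'E'
import pickle,cv2,numpy as np
d=pickle.load(open('scene6.pkl','rb'))['image'][:,:,::-1]
I=d[120:200,264:310]
cv2.imwrite('pics/z6a.png',np.clip(cv2.resize(I[:30],None,fx=16,fy=16,interpolation=2)*1.8,0,255).astype(np.uint8))
e=pickle.load(open('scene.pkl','rb'))['image'][:,:,::-1][145:205,264:310]
cv2.imwrite('pics/z6b.png',np.clip(cv2.resize(e[:30],None,fx=16,fy=16,interpolation=2)*1.2,0,255).astype(np.uint8))
f=pickle.load(open('top6.pkl','rb'))['image'][:,:,::-1][215:265,190:230]
cv2.imwrite('pics/z6c.png',np.clip(cv2.resize(f,None,fx=12,fy=12,interpolation=2)*1.8,0,255).astype(np.uint8))
E
```

```text
(no output)
```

View pics/z6a.png

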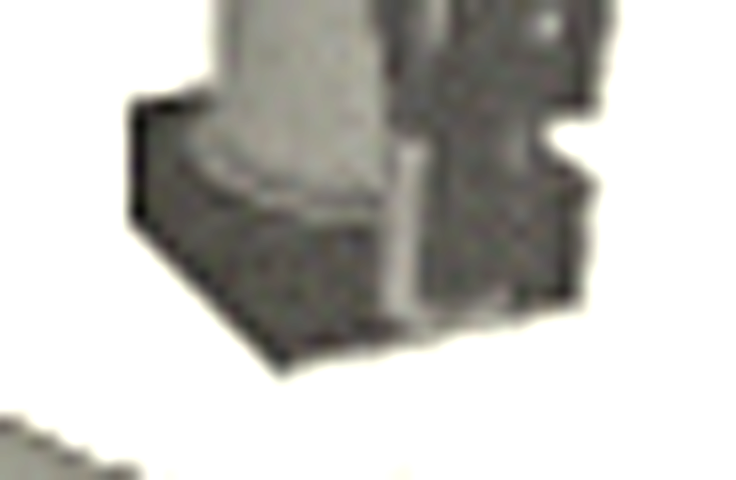

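View pics/z6b.png

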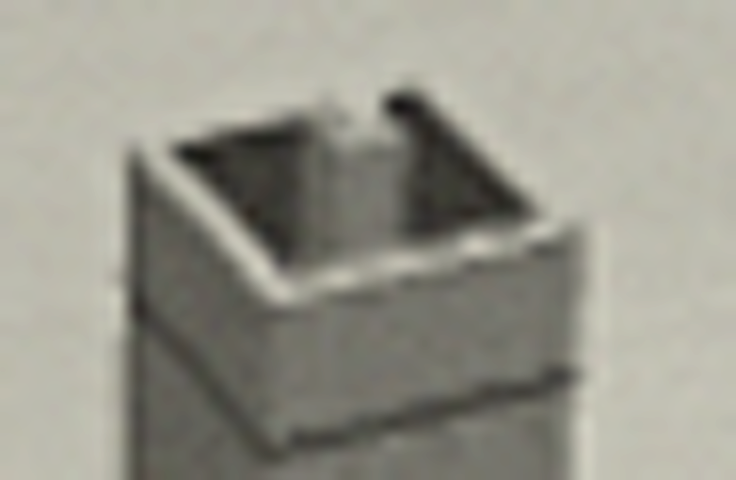

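View pics/z6c.png

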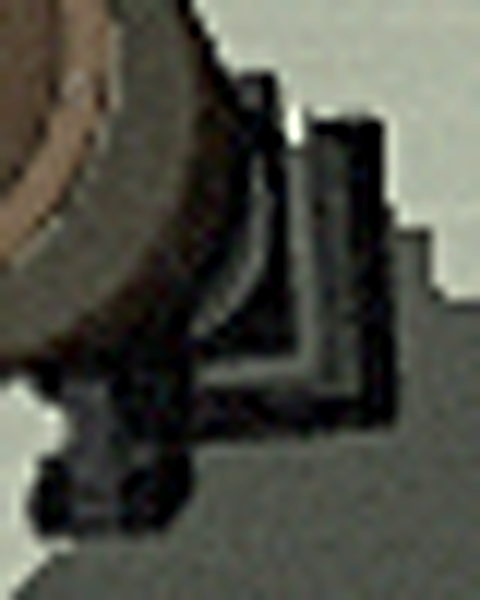

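```bash
python3 - <<'E'
from h import *
def px(o,p,s=16): return np.array(o)+(np.array(p)+.5)/s-.5
P=[457.7,137.8,.10]
print('head bot scene',proj('scene',sq(P,30,184.3)).round(1).tolist(),'obs',px((264,120),(132,222)),px((264,120),(282,375)))
print('head top left obs',px((264,120),(132,100)),proj('scene',sq(P,30,208.3)).round(1).tolist())
print('mill scene',proj('scene',sq(P,31,120)).round(1).tolist(),'obs',px((264,145),(132,148)),px((264,145),(278,303)),px((264,145),(578,230)))
print('top: mill',proj('top',sq(P,31,120)).round(1).tolist(),px((190,215),(318,378),12))
print('top: headtop',proj('top',sq(P,30,208.3)).round(1).tolist(),proj('top',sq(P,30,184.3)).round(1).tolist(),px((190,215),(297,355),12))
for z in (182,184.3,186):
  o=[('scene',px((264,120),q),30,zz) for q,zz in(((132,222),z),((282,375),z),((132,100),z+24))]
  def f(p): return np.ravel([min((proj('scene',sq([p[0],p[1],.1],30,zz))-uv),key=lambda e:(e**2).sum()) for n,uv,h,zz in o])
  s=least_squares(f,[457,138]);print('head',z,s.x,s.fun.round(2))
o=[('scene',px((264,145),q),31,120) for q in((132,148),(278,303),(578,230))]
def f(p): return np.ravel([min((proj('scene',sq([p[0],p[1],.1],31,120))-uv),key=lambda e:(e**2).sum()) for n,uv,h,zz in o])
s=least_squares(f,[457,138]);print('mill',s.x,s.fun.round(2))
E
```

```text
head bot scene [[300.6, 138.1], [290.7, 129.0], [271.6, 133.1], [281.0, 142.5]] obs [271.78125 133.40625] [281.15625 142.96875]
head top left obs [271.78125 125.78125] [[301.2, 130.2], [291.0, 121.3], [271.7, 125.3], [281.2, 134.6]]
mill scene [[299.8, 158.4], [289.9, 148.4], [270.9, 152.8], [280.2, 163.1]] obs [271.78125 153.78125] [280.90625 163.46875] [299.65625 158.90625]
top: mill [[193.1, 225.0], [194.4, 247.2], [216.7, 245.3], [215.1, 223.1]] [216.04166667 246.04166667]
top: headtop [[188.2, 222.0], [189.5, 245.4], [212.9, 243.3], [211.3, 220.0]] [[189.7, 223.0], [191.0, 245.8], [213.9, 243.8], [212.3, 221.0]] [214.29166667 244.125     ]
head 182 [455.98539078 138.80087204] [-0.02  0.08 -0.08 -0.04  0.09 -0.03]
head 184.3 [460.10884333 137.29625257] [-0.03  0.08 -0.05 -0.    0.08 -0.08]
head 186 [463.15653074 136.18415867] [-0.04  0.07 -0.03  0.03  0.07 -0.11]
mill [461.24606577 137.91724985] [-0.44 -0.39 -0.24  0.24  0.67  0.06]
```

>>> {"method": "drive_tool", "body": {"plan": [[[-0.0007, 0, 0.006], 0], [[0, 0, 0.01], 0], [[0, 0, 0.01], 0], [[0, 0, 0.008], 0], [[0, 0, 0.004], 0], [[0, 0, 0], 0], [[0, 0, 0], 0], [[0, 0, 0], 0]]}}

```text
clock: 11.62
position: [457.7, 139.1, 172.7]
ee_rot: [0.742, -0.671, 0.0, -0.0]
contact_force: [-0.1, 0.2, -3.3]
gripper_width: 58.3
```

```bash
python3 - <<'E'
from look import *
show([457.7,138.5,172],.10-np.pi/2)
look('7','scene',286,155,25,28,14,1.8)
look('7','top',207,238,25,25,14,1.8)
E
```

```text
t 11.62 pos [457.7 139.1 172.7] phi -1.4709 zt [ 7.e-04  4.e-04 -1.e+00] F [-0.1  0.2 -3.3] W 58.3 q [ 0.64  0.22 -0.46  0.   -0.89 -0.54]
tool delta mm [0.6 0.1 0.7]
turn deg -0.0
```

View pics/scene7.png

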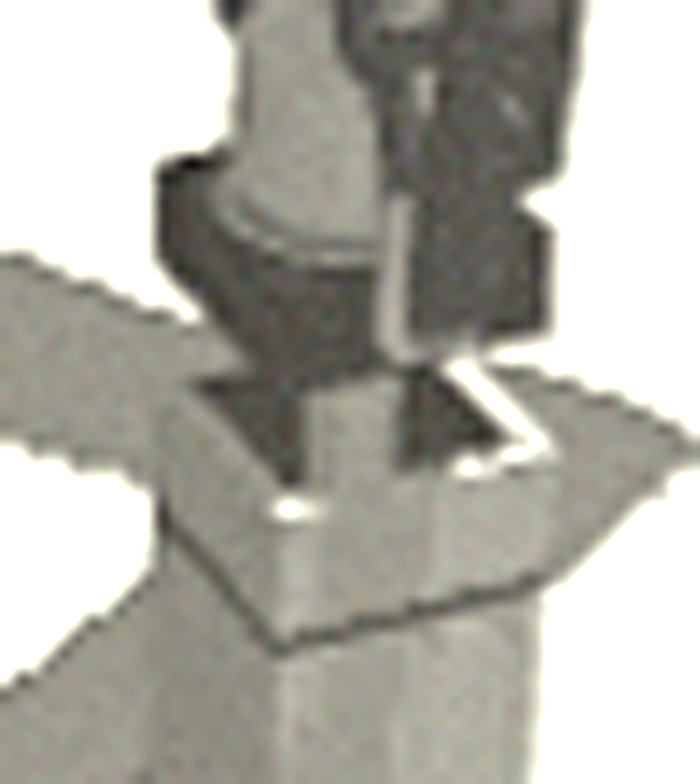

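View pics/top7.png

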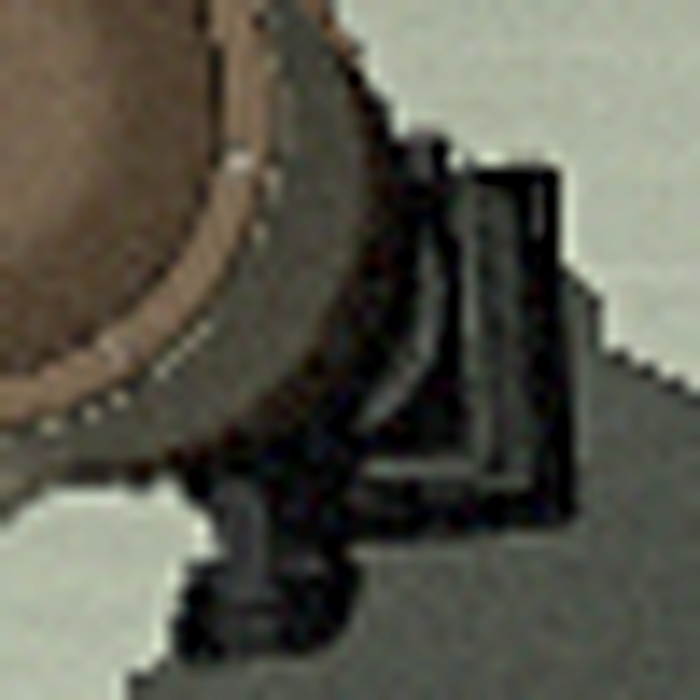

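```bash
python3 - <<'E'
from h import *
def px(o,p,s=14): return np.array(o)+(np.array(p)+.5)/s-.5
P=[457.7,139,.10]
print('head scene',proj('scene',sq(P,30,146.6)).round(1).tolist(),'obs left/front',px((261,127),(158,262)),px((261,127),(275,388)))
print('mill scene',proj('scene',sq(P,31,120)).round(1).tolist(),'obs front,right',px((261,127),(281,520)),px((261,127),(550,455)),'left u',px((261,127),(158,400)))
print('top mill',proj('top',sq(P,31,120)).round(1).tolist(),px((182,213),(492,480)))
print('top head',proj('top',sq(P,30,170.6)).round(1).tolist(),px((182,213),(465,455)))
E
```

```text
head scene [[300.3, 150.0], [290.5, 140.6], [271.9, 144.8], [281.0, 154.5]] obs left/front [271.82142857 145.25      ] [280.17857143 154.25      ]
mill scene [[300.2, 158.3], [290.3, 148.4], [271.3, 152.7], [280.6, 163.0]] obs front,right [280.60714286 163.67857143] [299.82142857 159.03571429] left u [271.82142857 155.10714286]
top mill [[192.7, 225.0], [194.0, 247.2], [216.3, 245.3], [214.7, 223.0]] [216.67857143 246.82142857]
top head [[190.1, 223.5], [191.4, 246.0], [214.0, 244.0], [212.4, 221.5]] [214.75       245.03571429]
```

>>> {"method": "drive_tool", "body": {"plan": [[[0, 0, 0.003], 0], [[0, 0, 0.003], 0], [[0, 0, 0.003], 0], [[0, 0, 0.002], 0], [[0, 0, 0.002], 0], [[0, 0, 0], 0], [[0, 0, 0], 0]]}}

```text
clock: 12.6
position: [457.5, 139.0, 159.4]
ee_rot: [0.742, -0.671, 0.0, -0.0]
contact_force: [-0.4, -0.5, -3.0]
gripper_width: 58.6
```

```bash
python3 - <<'E'
from look import *
show([457.7,138.5,146],.10-np.pi/2);print(st()['wrist_torque'])
E
```

```text
t 12.6 pos [457.5 139.  159.4] phi -1.4708 zt [ 1.e-04  0.e+00 -1.e+00] F [-0.4 -0.5 -3. ] W 58.6 q [ 0.64  0.24 -0.48  0.   -0.85 -0.54]
tool delta mm [ 0.5 -0.1 13.4]
turn deg -0.0
[-0.03965744  0.01084868 -0.02151731]
```

Head bottom is about 2 mm below the shaft tip and there is no contact force yet, so I'm continuing down slowly.

>>> {"method": "drive_tool", "body": {"plan": [[[0, 0, 0.001], 0], [[0, 0, 0.001], 0], [[0, 0, 0.001], 0], [[0, 0, 0.001], 0], [[0, 0, 0], 0]]}}

```text
clock: 13.22
position: [457.7, 139.2, 155.3]
ee_rot: [0.742, -0.671, 0.0, -0.0]
contact_force: [-0.4, 2.2, -3.4]
gripper_width: 58.9
```

```bash
python3 - <<'E'
from look import *
show([457.7,138.5,146],.10-np.pi/2);print(st()['wrist_torque'])
look('8','scene',286,155,25,28,14,1.8)
E
```

```text
t 13.22 pos [457.7 139.2 155.3] phi -1.4709 zt [ 4.e-04  4.e-04 -1.e+00] F [-0.4  2.2 -3.4] W 58.9 q [ 0.64  0.24 -0.49 -0.   -0.84 -0.54]
tool delta mm [0.7 0.  9.3]
turn deg -0.0
[ 0.40885859 -0.08286437  0.00942712]
```

View pics/scene8.png

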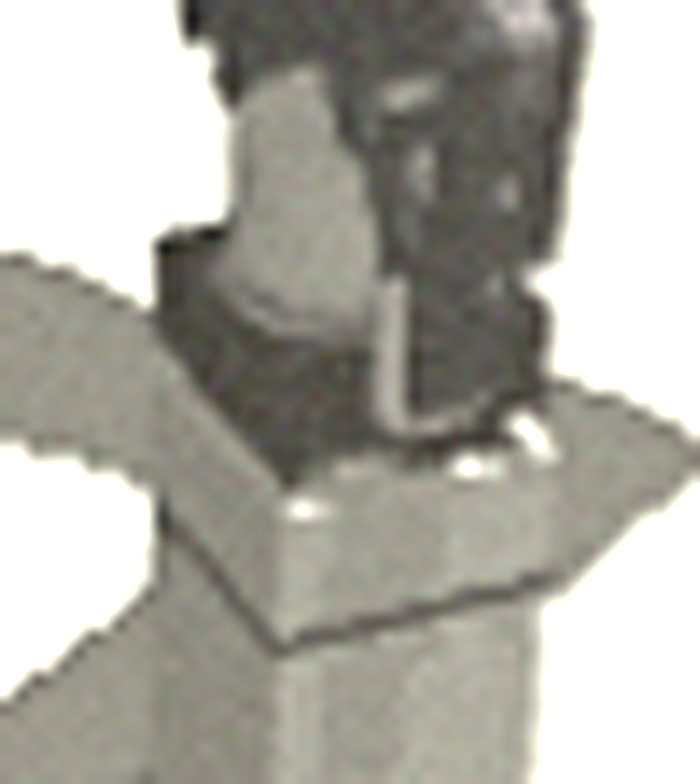

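>>> {"method": "drive_tool", "body": {"plan": [[[-0.0007, 0, 0], 0], [[0, 0, 0.001], 0], [[0, 0, 0.001], 0], [[0, 0, 0.001], 0], [[0, 0, 0.001], 0], [[0, 0, 0], 0]]}}

```text
clock: 14.02
position: [457.4, 139.6, 151.2]
ee_rot: [0.742, -0.671, -0.0, 0.0]
contact_force: [-0.4, 0.2, -3.7]
gripper_width: 58.6
```

```bash
python3 - <<'E'
from look import *
show([457.7,138.5,146],.10-np.pi/2);print(st()['wrist_torque'])
E
```

```text
t 14.03 pos [457.4 139.6 151.2] phi -1.4709 zt [-2.e-04 -1.e-04 -1.e+00] F [-0.4  0.2 -3.7] W 58.6 q [ 0.64  0.25 -0.49 -0.   -0.83 -0.54]
tool delta mm [ 1.2 -0.2  5.2]
turn deg -0.01
[0.03527935 0.01234332 0.04155765]
```

>>> {"method": "drive_tool", "body": {"plan": [[[0, 0, 0.001], 0], [[0, 0, 0.001], 0], [[0, 0, 0.001], 0], [[0, 0, 0.001], 0], [[0, 0, 0], 0], [[0, 0, 0], 0]]}}

```text
clock: 14.78
position: [457.5, 139.7, 147.3]
ee_rot: [0.742, -0.671, 0.0, -0.0]
contact_force: [0.5, -0.8, -3.0]
gripper_width: 58.6
```

>>> {"method": "drive_tool", "body": {"plan": [[[0, 0, 0.0005], 0], [[0, 0, 0.0005], 0], [[0, 0, 0], 0], [[0, 0, 0], 0]]}}

```text
clock: 15.28
position: [457.4, 139.7, 146.3]
ee_rot: [0.742, -0.671, 0.0, -0.0]
contact_force: [0.3, 0.0, -2.4]
gripper_width: 58.5
```

>>> {"method": "drive_tool", "body": {"plan": [[[0, 0, 0.0005], 0], [[0, 0, 0.0005], 0], [[0, 0, 0], 0], [[0, 0, 0], 0]]}}

```text
clock: 15.78
position: [457.5, 139.7, 146.1]
ee_rot: [0.742, -0.671, 0.0, -0.0]
contact_force: [-4.0, 0.1, 5.6]
gripper_width: 58.6
```

>>> {"method": "drive_tool", "body": {"plan": [[[0, 0, 0.0005], 0], [[0, 0, 0], 0], [[0, 0, 0], 0]]}}

```text
clock: 16.15
position: [457.5, 139.7, 146.1]
ee_rot: [0.742, -0.671, 0.0, -0.0]
contact_force: [-5.1, -0.9, 8.7]
gripper_width: 58.6
```

```bash
python3 - <<'E'
from look import *
show([457.7,138.5,146],.10-np.pi/2);print(st()['wrist_torque'])
look('9','scene',286,155,25,28,14,1.8)
E
```

```text
t 16.15 pos [457.5 139.7 146.1] phi -1.4706 zt [ 7.e-04  1.e-04 -1.e+00] F [-5.1 -0.9  8.7] W 58.6 q [ 0.64  0.26 -0.5   0.   -0.82 -0.54]
tool delta mm [ 1.2 -0.   0.1]
turn deg 0.01
[-0.12024636  1.33420247 -0.03911847]
```

View pics/scene9.png

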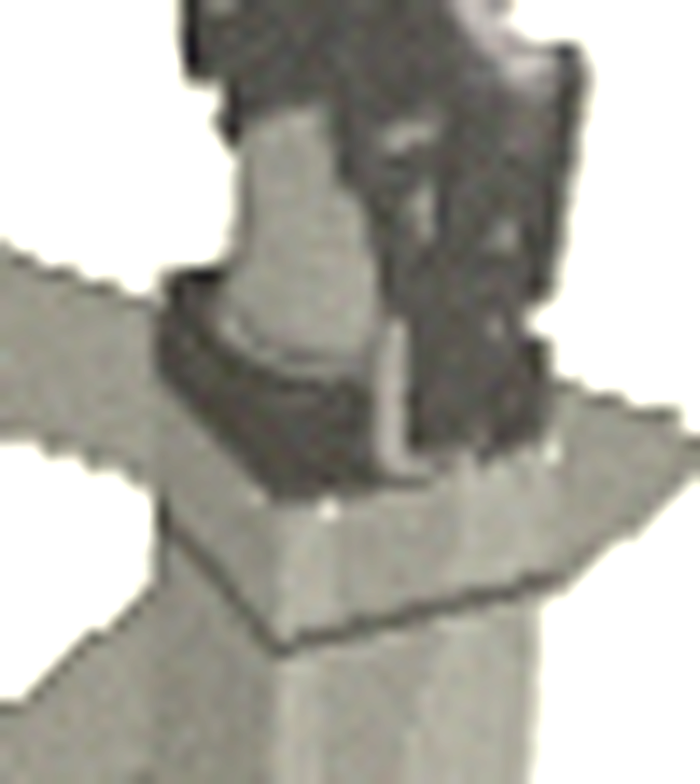

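>>> {"method": "drive_tool", "body": {"plan": [[[0, 0.0003, -0.0003], 0], [[0, 0, 0], 0], [[0, 0, 0], 0]]}}

```text
clock: 16.58
position: [457.5, 139.7, 146.1]
ee_rot: [0.742, -0.671, 0.0, -0.0]
contact_force: [-3.0, -0.6, 7.0]
gripper_width: 58.8
```

>>> {"method": "drive_tool", "body": {"plan": [[[0, 0, 0], 0], [[0, 0, 0], 0], [[0, 0, 0], 0], [[0, 0, 0], 0], [[0, 0, 0], 0]], "fingers": -0.7}}

```text
clock: 17.2
position: [457.2, 139.6, 145.0]
ee_rot: [0.742, -0.671, 0.0, 0.0]
contact_force: [0.4, -0.7, -0.3]
gripper_width: 72.3
```

```bash
python3 - <<'E'
from look import *
show([457.7,138.5,146],.10-np.pi/2);print(st()['wrist_torque'])
look('10','scene',286,155,25,28,14,1.8)
E
```

```text
t 17.2 pos [457.2 139.6 145. ] phi -1.4709 zt [-0. -0. -1.] F [ 0.4 -0.7 -0.3] W 72.3 q [ 0.64  0.26 -0.5   0.   -0.82 -0.54]
tool delta mm [ 1.2 -0.4 -1. ]
turn deg -0.01
[-0.04557894  0.0645039  -0.04338925]
```

View pics/scene10.png

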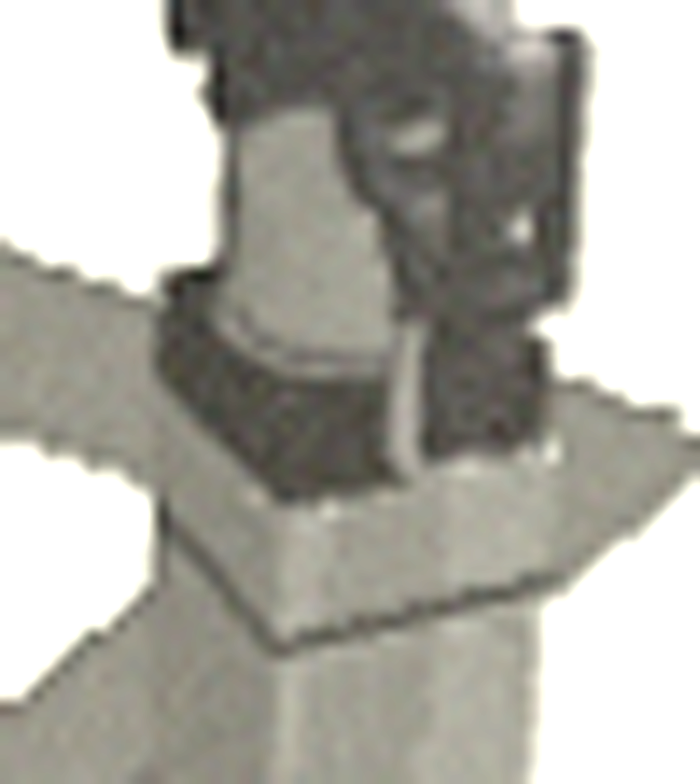

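>>> {"method": "drive_tool", "body": {"plan": [[[0, 0, -0.004], 0], [[0, 0, -0.007], 0], [[0, 0, -0.008], 0], [[0, 0, -0.007], 0], [[0, 0, -0.003], 0], [[0, 0, 0], 0], [[0, 0, 0], 0]]}}

```text
clock: 18.12
position: [457.0, 139.6, 173.9]
ee_rot: [0.742, -0.671, -0.0, 0.0]
contact_force: [-0.3, -0.6, 0.2]
gripper_width: 72.7
```

```bash
python3 - <<'E'
from look import *
show([457.5,139.6,174],.10-np.pi/2)
look('11','scene',286,155,25,28,14,1.8)
E
```

```text
t 18.12 pos [457.  139.6 173.9] phi -1.4709 zt [-5.e-04 -3.e-04 -1.e+00] F [-0.3 -0.6  0.2] W 72.7 q [ 0.64  0.22 -0.46 -0.   -0.89 -0.54]
tool delta mm [ 0.  -0.5 -0.1]
turn deg -0.01
```

View pics/scene11.png

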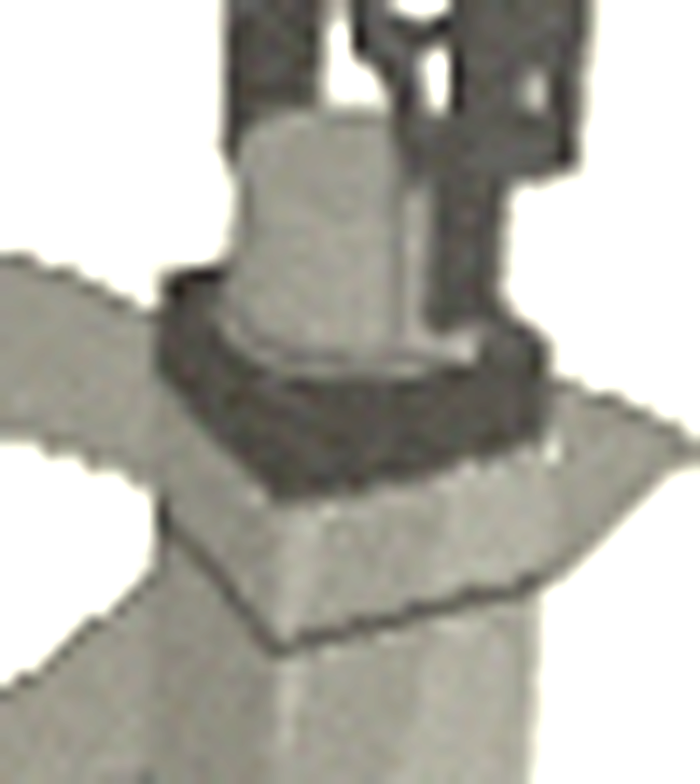

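>>> {"method": "drive_tool", "body": {"plan": [[[0, -0.0005, -0.004], 0], [[0, 0, 0], 0], [[0, 0, 0], 0]]}}

```text
clock: 18.55
position: [457.6, 139.7, 178.1]
ee_rot: [0.742, -0.671, -0.0, -0.0]
contact_force: [-0.4, -0.1, 0.3]
gripper_width: 72.8
```

>>> {"method": "drive_tool", "body": {"plan": [[[0, 0, 0], 0], [[0, 0, 0], 0], [[0, 0, 0], 0], [[0, 0, 0], 0]], "fingers": -0.25}}

```text
clock: 19.05
position: [457.6, 139.7, 178.1]
ee_rot: [0.742, -0.671, -0.0, 0.0]
contact_force: [-0.7, -0.0, 0.6]
gripper_width: 53.1
```

>>> {"method": "drive_tool", "body": {"plan": [[[0, 0, 0], 0], [[0, 0, 0], 0], [[0, 0, 0], 0], [[0, 0, 0], 0]], "fingers": 1}}

```text
clock: 19.55
position: [457.9, 139.8, 178.5]
ee_rot: [0.742, -0.671, 0.0, -0.0]
contact_force: [-1.0, -0.6, 4.9]
gripper_width: 49.8
```

```bash
python3 - <<'E'
from look import *
show([457.5,139.6,174],.10-np.pi/2);print(st()['wrist_torque'])
look('12','scene',286,155,25,28,14,1.8)
E
```

```text
t 19.55 pos [457.9 139.8 178.5] phi -1.4707 zt [ 7.e-04  2.e-04 -1.e+00] F [-1.  -0.6  4.9] W 49.8 q [ 0.64  0.21 -0.45  0.   -0.9  -0.54]
tool delta mm [0.2 0.4 4.5]
turn deg 0.01
[ 0.01015977  0.35397159 -0.02696389]
```

View pics/scene12.png

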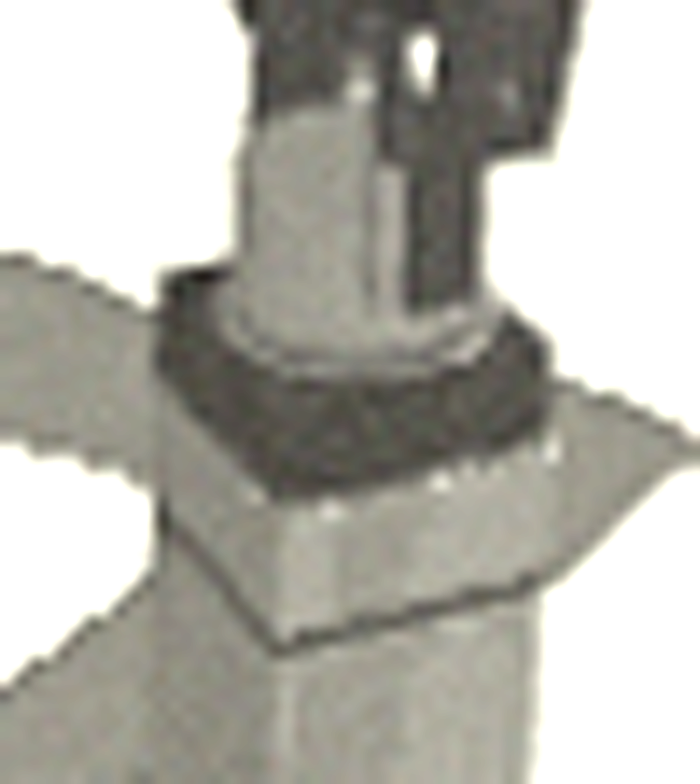

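The cap is gripped and the fingertips are clear of the head. I'm lifting straight up.

>>> {"method": "drive_tool", "body": {"plan": [[[0, 0, -0.002], 0], [[0, 0, -0.003], 0], [[0, 0, -0.005], 0], [[0, 0, -0.006], 0], [[0, 0, -0.008], 0], [[0, 0, -0.01], 0], [[0, 0, -0.012], 0], [[0, 0, -0.012], 0], [[0, 0, -0.012], 0], [[0, 0, -0.01], 0], [[0, 0, -0.008], 0], [[0, 0, -0.004], 0]]}}

```text
clock: 21.1
position: [457.7, 139.7, 270.6]
ee_rot: [0.742, -0.671, 0.0, -0.0]
contact_force: [-0.1, 0.6, -1.1]
gripper_width: 49.8
```

>>> {"method": "drive_tool", "body": {"plan": [[[0, 0, -0.004], 0], [[0, 0, 0], 0], [[0, 0, 0], 0], [[0, 0, 0], 0], [[0, 0, 0], 0]]}}

```text
clock: 21.72
position: [457.6, 139.7, 273.9]
ee_rot: [0.742, -0.671, -0.0, 0.0]
contact_force: [-0.8, 0.5, -1.0]
gripper_width: 49.9
```

```bash
python3 - <<'E'
from look import *
show();print(st()['wrist_torque'])
look('13','scene',286,135,50,60,7,1.4)
look('13','top',207,238,50,50,7,1.4)
E
```

```text
t 21.73 pos [457.6 139.7 273.9] phi -1.4709 zt [-3.e-04 -2.e-04 -1.e+00] F [-0.8  0.5 -1. ] W 49.9 q [ 0.64  0.12 -0.31 -0.   -1.14 -0.54]
[0.02691471 0.01426517 0.01099112]
```

View pics/scene13.png

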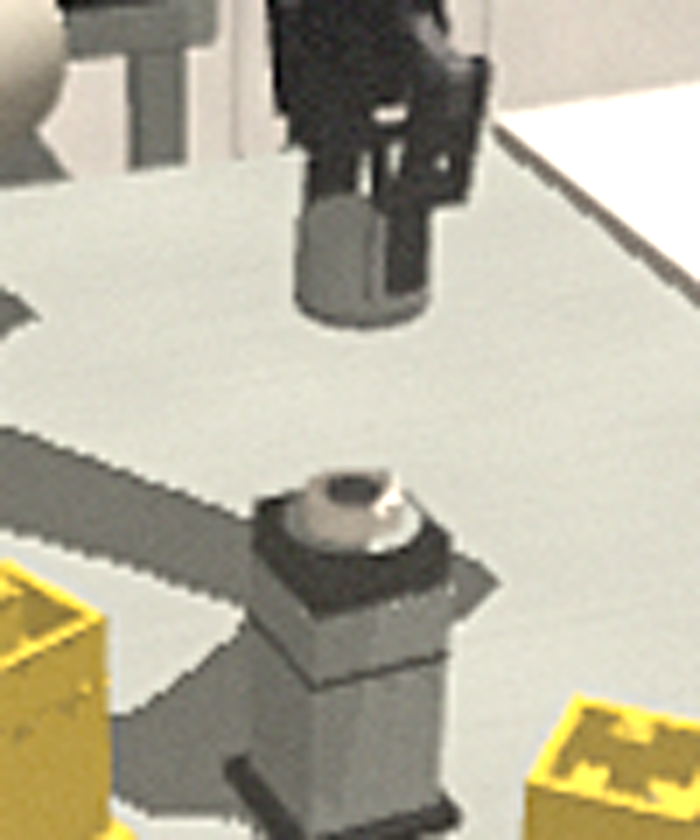

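The cap hangs level in the gripper about 95 mm above the head, with its rim at crop pixel (365,320). The head sits flush on the mill with the burr exposed at (355,495). I'm handing the job in.

```bash
python3 -c "
from bench import arm
print(arm.job_done())"
```

```text
the job is handed in; nothing more can be done
None
```

The mill is back together: the head is seated on its rim and the cap is held about 95 mm above the head. I handed the job in at about 21.7 s on the robot's clock; it reports no verdict.

**Seating the head:** I gripped the head by its sides with the cap on and lowered it over the drive shaft. The vertical force went from −3 N to about +9 N at tool height 146.1 mm, exactly 120 mm above the grasp height, so the head was on the rim before I let go. I then opened the gripper and lifted off the cap alone.

**Last checks:**
- **Grip:** the gripper opening held at 49.9 mm on the cap, with a load of about 1 N, which roughly matches the cap's weight.
- **Picture:** the last scene image shows the head flush on the upright mill with the burr exposed. The mill showed no visible shift in the close-ups.
- **Not checked:** I took a final top picture but did not view it. I also took no final close-up of the bowl, bottle and beakers; the tool's path stayed clear of them.

**What disagreed:** the two cameras differed by about 2–4 mm on the mill's position along x. I took a middle value, checked it with the head held above the mill, and moved the head 0.7 mm sideways after a 2 N side force on the way down. At seating there was a side force of up to 5 N, which was gone after release.

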